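# Check a valve spring on the spring tester

## Task

Stand the red-capped spring over the pin of the tester's plate, then swing the tester's head in to its stop above it. Press the ram down gently until the needle stands in the green sector (the spring is then down at the yellow height mark), hold it there for two seconds to take the reading, and never let the needle reach the red. Then ease the ram all the way back up without letting it snap, leaving the spring standing on the plate, the head swung in and the other springs and glassware where they are.

Things in the scene. Friction and masses are not known exactly. Their poses are not given: they have to be found in the camera images.
- spring: Loose spring to test: steel coil between two red end caps, 34 mm across, 60 mm tall, about 75 g, in the tray. Origin: centre of underside, z up its axis. Lower cap has a 17 mm bore from below, 14 mm deep. Grip it like a solid 34 mm cylinder up to 34 mm above the underside; the upper cap (50 to 60 mm) moves down when compressed, at most 16 mm. Rate 1.5 N per mm.
- spring_blue: Same-sized spring with blue caps, stands in the tray; leave alone. Origin: centre of its underside.
- spring_yellow: Same-sized spring with yellow caps, stands in the tray; leave alone. Origin: centre of its underside.
- tray: Fixed white tray, 160 (x) by 280 (y) by 10 mm high, walls 3 mm, floor 3 mm; the three springs stand in a row along its y, about 90 mm apart. Origin: centre of its underside.
- tester: Fixed spring tester: white base 210 (x) by 240 (y) mm, top 30 mm above the table. Origin: centre of underside. Dial (72 mm across, top 57 to 69 mm up, set with the plate) centred at x 35, y -78 mm. On the plate, 38 mm from the pin towards the tester's +x, a thin post 58 mm tall carries a yellow mark 52 mm above the plate, reaching to 26 mm from the pin axis; the spring is pressed down to it at 12 N.
- pin (a point): Fixed point on the axis of the load plate's pin, 50 mm above the table. Pin: 14 mm in diameter, tapered tip, 10 mm tall. The plate, 88 mm across, has its top set 50 to 62 mm above the table (differs each time, not measured) and sinks 1 mm per 4 N.
- post (a point): Foot of the head's swing axis (a vertical 28 mm post, its top with the head 168 mm above the table); 105 mm horizontally from pin.
- knob (a point): Centre of the top of the ram's round red knob, 236 mm above the table with the ram up; moves with head and ram; 105 mm from the post axis. Knob 36 mm in diameter, 26 mm tall; a 14 mm rod runs 48 mm down from it to the blue swing arm (24 mm wide, 36 mm round end, top 164 mm up). The ram's flat 40 mm foot is 132 mm above the table with the ram up.
- head (a joint): Swing of the head about post, rad: 0 = swung in against its stop, ram over the pin; starts 1.0 to 1.7. Growing values turn clockwise seen from above. Stays where left; about 1.2 N at the knob moves it.
- ram (a joint): Ram travel downward, m: 0 = fully up, up to 0.045. A return spring lifts it (about 3 N, up to 5 N at the bottom). The foot meets the spring after 10 to 22 mm, depending on the plate height.
- needle (a joint): Dial needle, rad, clockwise from the black zero tick: 0.1 rad per N on the plate. Green sector 0.95 to 1.45, red from 1.8. The spring's own weight shows about 0.08.
- amber_a: Amber bottle, 54 mm across, 110 mm tall; leave alone. Origin: centre of its underside.
- amber_b: Amber bottle, 54 mm across, 110 mm tall; leave alone. Origin: centre of its underside.
- wash: White wash bottle with red cap, 60 mm across, 150 mm tall; leave alone. Origin: centre of its underside.
- reagent: Clear glass jar, 64 mm across, 120 mm tall; leave alone. Origin: centre of its underside.
- beaker: Glass beaker, 64 mm across, 80 mm tall; leave alone. Origin: centre of its underside.
Not all that is in view belongs to the job. What is shaped like the spring but pink or white is not meant.

How it is judged:
On the way, in this order (a step that is already met when the one before it is completed fails the run):
1. the red-capped spring stands upright on the plate over the pin, let go (horizontal distance between spring and pin below 0.003 m and angle between spring's own z axis and vertical below 0.06 rad and height (world z) of spring between 0.044 and 0.066 m and contact force between the fingers and spring below 0.05 N), for 0.2 s.
2. the head is swung in to its stop (within 0.06 rad), spring still over the pin (horizontal distance between spring and pin below 0.003 m and angle between spring's own z axis and vertical below 0.06 rad and height (world z) of spring between 0.044 and 0.066 m and value of joint head below 0.06 rad), for 0.2 s.
3. the ram presses the spring with the needle in the green sector (0.95 to 1.45) for one second (all of step 2 and value of joint ram above 0.014 m and value of joint needle between 0.95 and 1.45 rad), for 1 s.
At the end, for the whole second after the job is handed in: Red spring at rest over the pin (within 3 mm, tilt under 0.06 rad), head within 0.06 rad of its stop, ram up (within 4 mm), needle under 0.3 rad; other springs, bottles, jar and beaker upright and within 30 mm of their starts (all of step 2 and value of joint ram below 0.004 m and value of joint needle below 0.3 rad and linear speed of spring below 0.02 m/s and distance of each of spring_blue, spring_yellow, amber_a, amber_b, wash, reagent, beaker from where it was at the start of the episode below 0.03 m and angle between each of spring_blue, spring_yellow, amber_a, amber_b, wash, reagent, beaker's own z axis and vertical below 0.3 rad); the robot touches nothing.
It fails at once if the needle reaches the red sector (1.8 rad, 18 N) (value of joint needle above 1.8 rad).
It fails at once if the ram snaps up (faster than 0.2 m/s) (velocity of joint ram below -0.2 m/s).
It fails at once if the red-capped spring is tipped over (angle between spring's own z axis and vertical above 0.8 rad).
It fails at once if another spring, bottle, jar or the beaker is knocked over (0.5 rad) or shoved away (30 mm) (distance of any of spring_blue, spring_yellow, amber_a, amber_b, wash, reagent, beaker from where it was at the start of the episode above 0.03 m or angle between any of spring_blue, spring_yellow, amber_a, amber_b, wash, reagent, beaker's own z axis and vertical above 0.5 rad).
It also fails if it takes over 58 s, if anything falls off the work surface, if the arm or the gripper's body presses on something with over 40 N, if the wrist force passes 120 N, or if a joint passes its speed limit or range.

## Robot

A 7-joint arm with a two-finger parallel gripper is mounted at the origin on the work surface. World frame = base frame: x ahead of the robot, y to its left, z up, the work surface at z = 0. Lengths are in m, angles in rad, forces in N, time in s.
With the tool pointing down it reaches from about 0.35 to 0.9 m from the base axis. Payload 7.2 kg.
Tool frame: the origin (TCP) lies on the centre line of the jaws, within the pads' length; the fingertips stand 19 mm ahead of it and the grasp point (between the pads) is the TCP (tip_reach is the z of the fingertips in the tool frame, in m); z points along the fingers, y is the direction in which the jaws open and shut (so a half turn about z gives the same grasp; the last joint's range is limited). The gripper opens to 85 mm and grips with 20 to 120 N. Pads are 22 mm wide; open, the fingers measure 114 mm over their backs; the gripper's body (76 mm by 85 mm) begins 54 mm behind the grasp point. The pads swing forward as they close: fully open they stand 13 mm farther back than shut.
Start: joints at [-1.173, 0.411, -0.013, 1.596, 0.006, 1.134, -0.082], TCP at [0.281, 0.558, 0.25] pointing down, gripper open.
Joint ranges: [-2.95, 2.95], [-0.29, 1.99], [-1.47, 1.44], [0.14, 2.54], [-1.03, 4.17], [0.13, 1.85], [-2.86, 2.86]. Speed limits (rad/s): [2.39, 2.39, 3.01, 3.01, 3.14, 3.14, 3.14].

## Interface

Orientations are given as a unit quaternion [w, x, y, z].
In Python, from station import get_state, read_camera, get_calibration, job_done, regions_of, tip_reach gives the robot as it stands.
- The arm moves only by the tool servo_tool, never from a script. Its argument "series" is one flat list of numbers, 7 for each row, row after row: the shift along the tool's x, y, z in cm, then the turn, a rotation vector about the tool's x, y, z in degrees, then the opening, from 0 (shut) to 1 (fully open). In form: [x, y, z, rx, ry, rz, jaw, x, y, z, rx, ry, rz, jaw, ...]. A call has 1 to 12 rows; each row shifts and turns the commanded pose from where the row before left it, along the tool's axes as they then stand; what a row does not reach is not made up. A row lasts 1/8 s, in which the tool goes at most 62.5 mm and 10.7 degrees, less where a joint would pass 70% of its speed; a pose out of reach is approached as far as the arm can. A call is refused whole if a number of a shift passes 6.25 or a number of a turn 10.7, either way. A call with a gripper value outside its range is refused whole. The fingers move at their own pace and stop on an object; "grip_force" is the grip in N (left out, the last holds). Time passes only in rows, so rows that do not move let the fingers close. It gives the time, the measured TCP pose, the force and the opening at its end, in the units of the state.
- get_state(): the state, without advancing time (a new reading comes with each control period).
- read_camera(name): name is "side" or "top" or "wrist"; returns the picture (400x640x3 uint8, red, green, blue); there is no depth.
- get_calibration(name): a dict with "vertical_fov" (degrees; the focal length in pixels is half the picture's height over the tangent of half this angle, whatever the lens; pixels are square), "cx", "cy" (the principal point, pixels), "R" (3x3) and "t" (3): a world point X has camera coordinates R X + t. Camera axes: x right, y down, z forward; pixel columns grow to the right and rows downward; lengths in m; the calibration is good to about 2 mm. A picture is of the moment at which its call begins: read the wrist's pose just before it. get_calibration takes no time and is no camera call; for the wrist camera it gives the pose at the moment of the call.
- job_done(): hands the job in, once; it reports no verdict.
Trained networks look in the newest picture that a camera, given by its name, has taken for a name from the list of things; names that differ only in an ending like _2 or _b are one class to them, and where a whole thing is asked for, a point or a joint stands for the part that bears it (a point fixed in the world has none). Each returns a list of dicts, best first, with "score" (0 to 1); they miss things now and then, are a little off and sometimes report something else, mostly with a low value. They report only what shows in the picture. A call takes as long as a camera call. They do not tell look-alikes from the thing itself.
- regions_of(label, camera): "pixels" (400x640 bool, what is visible of it) and "point" ([column, row] in pixels, amid what is visible of it).
The state is a dict: "t": time; "qpos": joint angles; "dq": joint speeds; "effort": joint torques, N m; "tool_pos": TCP position; "ee_rot": TCP orientation; "wrist_force": force on the tool from outside, world axes, zero at the start; "moment": the same for the moment, N m; "width": finger opening in m.
Only numpy, scipy, OpenCV 4.12 (cv2) and the standard library are available. Lean on these libraries where they do the work, as an engineer would, in place of code of your own. Each camera call takes 0.05 s, during which the arm holds its last target. There are 200 camera calls.

## Working session

There is one attempt and no reset: what is moved stays moved. The work goes in short steps, Python scripts to look and compute and a tool call to move; the robot and the scene stay as the last step left them, time stands still between calls to the robot, and variables do not carry over. Pictures are saved under pics/ and viewed, about 8 in all and at most 12, crops included, and the job is handed in when it is done.

Besides the shell and the picture viewer there is one more tool, called after ">>>" by a JSON object that holds its "method" and its "body", one argument or row to a line. servo_tool: Moves the arm, as the interface text tells. Its arguments: {"type":"object","properties":{"series":{"type":"array","items":{"type":"number"}},"grip_force":{"type":"number"}},"required":["series"]}

```bash
mkdir -p pics; cat > h.py <<'E'
import numpy as np, cv2
from station import *
from scipy.spatial.transform import Rotation as Ro
def cam(n):
    c=get_calibration(n); f=200/np.tan(np.radians(c["vertical_fov"])/2)
    return f,c["cx"],c["cy"],np.array(c["R"]),np.array(c["t"])
def atz(c,p,z):
    f,cx,cy,R,t=c; d=R.T@np.array([(p[0]-cx)/f,(p[1]-cy)/f,1]); o=-R.T@t
    return o+d*(z-o[2])/d[2]
def proj(c,X):
    f,cx,cy,R,t=c; q=R@np.array(X)+t
    return [f*q[0]/q[2]+cx,f*q[1]/q[2]+cy]
def save(n,fn):
    im=read_camera(n); cv2.imwrite("pics/"+fn,im[:,:,::-1]); return im
def st():
    s=get_state(); q=s["ee_rot"]; R=Ro.from_quat([q[1],q[2],q[3],q[0]]).as_matrix()
    return s,R
E
python3 - <<'E'
from h import *
import numpy as np
np.set_printoptions(precision=4,suppress=True)
a=save("top","t0.png"); b=save("side","s0.png")
cv2.imwrite("pics/both.png",cv2.resize(np.vstack([a,b])[:,:,::-1],None,fx=.75,fy=.75))
s,R=st(); print(s["t"],s["tool_pos"],s["width"],R,tip_reach)
for n in("top","side"):
    c=cam(n); print(n,c[0:3],-c[3].T@c[4],c[3])
for l in ["spring","knob","head","tester","post","needle","tray"]:
    read_camera("top")
    for r in regions_of(l,"top")[:3]: print(l,r["score"],np.round(r["point"]),r["pixels"].sum(), atz(cam("top"),r["point"],.236 if l=="knob" else .06))
E
```

```text
0.1 [0.2806 0.558  0.2495] 0.08494956322808392 [[-0.8935  0.4491 -0.0006]
 [ 0.4491  0.8935 -0.0014]
 [-0.0001 -0.0015 -1.    ]] 0.019
top (np.float64(438.4770968621328), 322.55896982758554, 199.15363062634773) [ 0.4903 -0.0218  1.328 ] [[ 0.0222 -0.9997  0.0113]
 [-0.9922 -0.0234 -0.1223]
 [ 0.1225 -0.0085 -0.9924]]
side (np.float64(507.36436323926296), 311.48405833333186, 201.30615144796153) [ 0.5274 -0.8546  0.9457] [[ 0.9904 -0.1379 -0.0066]
 [-0.0993 -0.6782 -0.7281]
 [ 0.096   0.7218 -0.6854]]
spring 0.51 [354. 234.] 100 [ 0.5464 -0.1257  0.06  ]
spring 0.49 [312. 246.] 101 [ 0.5116 -0.0062  0.06  ]
spring 0.47 [319. 210.] 85 [ 0.6154 -0.0242  0.06  ]
knob 0.74 [244. 238.] 6269 [0.5226 0.1617 0.236 ]
knob 0.61 [176. 238.] 179 [0.5207 0.3301 0.236 ]
knob 0.16 [378. 233.] 4558 [ 0.5428 -0.1721  0.236 ]
head 0.93 [198. 234.] 759 [0.5383 0.3233 0.06  ]
tester 0.62 [243. 245.] 6281 [0.5091 0.193  0.06  ]
tester 0.57 [385. 168.] 439 [ 0.742  -0.2136  0.06  ]
tester 0.18 [225. 161.] 457 [0.752  0.2575 0.06  ]
post 0.68 [242. 241.] 6452 [0.5213 0.197  0.06  ]
needle 0.73 [220. 164.] 469 [0.7437 0.2706 0.06  ]
tray 0.89 [377. 233.] 4583 [ 0.5517 -0.1934  0.06  ]
tray 0.2 [355. 167.] 316 [ 0.7435 -0.1266  0.06  ]
```

View pics/both.png

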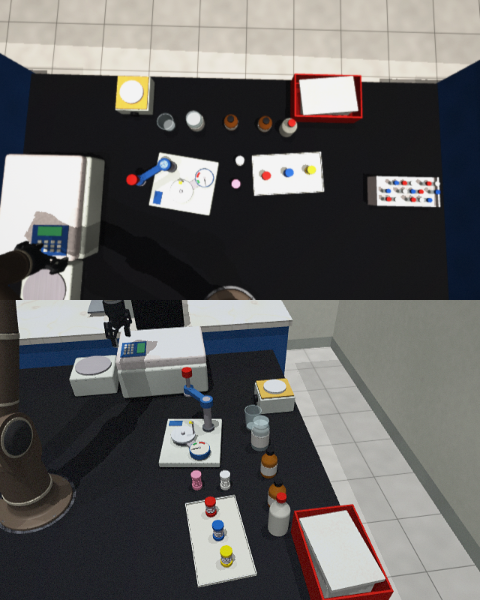

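```bash
python3 - <<'E'
from h import *
np.set_printoptions(precision=4,suppress=True)
a=cv2.imread("pics/t0.png");b=cv2.imread("pics/s0.png")
A=cv2.resize(a[195:295,160:300],None,fx=5,fy=5,interpolation=cv2.INTER_CUBIC)[:, :700]
B=cv2.resize(b[80:230,200:310],None,fx=4,fy=4,interpolation=cv2.INTER_CUBIC)
cv2.imwrite("pics/cropT.png",A); cv2.imwrite("pics/cropS.png",B)
# red blobs
for n,im in(("top",a),("side",b)):
    h=cv2.cvtColor(im,cv2.COLOR_BGR2HSV); m=(((h[...,0]<6)|(h[...,0]>174))&(h[...,1]>170)&(h[...,2]>90)).astype(np.uint8)
    k,l,stt,ce=cv2.connectedComponentsWithStats(m)
    for i in range(1,k):
        if 20<stt[i,4]<900: print(n,stt[i],ce[i])
c=cam("top")
print(atz(c,(354,234),.063),atz(c,(175,239),.236))
E
```

```text
top [384 158  11  11  85] [388.8118 163.1529]
top [349 229  12  11  89] [354.6067 233.7865]
top [168 232  16  15 187] [175.3797 239.1016]
top [536 242   7   4  24] [538.75   243.4583]
top [569 242   6   5  23] [571.4348 244.2609]
top [558 253   6   5  24] [560.8333 255.125 ]
top [515 263   7   5  28] [517.7143 265.0714]
top [548 264   6   5  26] [550.4615 265.8462]
side [242  90  14  14 137] [247.9781  95.927 ]
side [369 256  13  15 150] [374.7467 263.1067]
side [273 262  14  14 159] [279.6038 268.283 ]
side [274 280  14   9  52] [280.5    285.0385]
[ 0.5474 -0.1255  0.063 ] [0.5173 0.3313 0.236 ]
```

View pics/cropT.png

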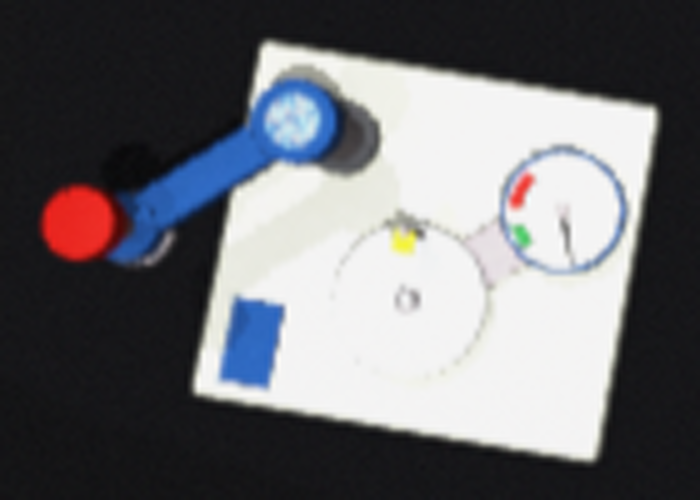

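```bash
python3 - <<'E'
from h import *
np.set_printoptions(precision=4,suppress=True)
c=cam("top"); cs=cam("side")
px=lambda u,v:(160+u/5-.4,195+v/5-.4)
pin=atz(c,px(407,299),.064); post=atz(c,px(293,120),.168); knob=atz(c,(175.4,239.1),.236); dial=atz(c,px(563,210),.063)
for n in("pin","post","knob","dial"): print(n,eval(n))
print(np.linalg.norm((pin-post)[:2]),np.linalg.norm((knob-post)[:2]))
a=lambda v:np.degrees(np.arctan2(v[1],v[0]))
print("ang pin",a(pin-post),"knob",a(knob-post))
e=atz(c,px(655,105),.03)-atz(c,px(265,42),.03); print("tester -y dir",a(e),np.linalg.norm(e), "dial-pin",np.linalg.norm((dial-pin)[:2]))
print("spring side",atz(cs,(279.6,267),.063), "knob side", atz(cs,(247.98,95.9),.225))
w=cam("wrist");s,R=st();o=-w[3].T@w[4];print("wrist cam in tool",R.T@(o-s["tool_pos"]),w[3]@R,w[:3])
# shift to spring with standoff z .20, in tool axes; turn
for yaw in(80,82,-98): pass
E
```

```text
pin [0.482  0.1966 0.064 ]
post [0.5752 0.2429 0.168 ]
knob [0.517  0.3303 0.236 ]
dial [0.5347 0.1096 0.063 ]
0.1041073032745335 0.10496363109396808
ang pin -153.5359002651867 knob 123.64092590338838
tester -y dir -97.87235611450255 0.23488863425711093 dial-pin 0.10169108865380183
spring side [ 0.551  -0.1266  0.063 ] knob side [0.5175 0.3346 0.225 ]
wrist cam in tool [ 0.0724 -0.0002 -0.1227] [[ 0.0007  1.      0.0002]
 [-0.9596  0.0007 -0.2814]
 [-0.2814 -0.      0.9596]] (np.float64(356.5459681915337), 316.8120562808394, 196.24525761170415)
```

>>> {"method": "servo_tool", "body": {
  "series": [-4.55,-4.09,0.4,0,0,0,0.7,-4.55,-4.09,0.4,0,0,0,0.7,-4.55,-4.09,0.4,0,0,0,0.7,-4.55,-4.09,0.4,0,0,0,0.7,-4.55,-4.09,0.4,0,0,0,0.7,-4.55,-4.09,0.4,0,0,0,0.7,-4.55,-4.09,0.4,0,0,0,0.7,-4.55,-4.09,0.4,0,0,0,0.7,-4.55,-4.09,0.4,0,0,0,0.7,-4.55,-4.09,0.4,0,0,0,0.7,-4.55,-4.09,0.4,0,0,0,0.7,-4.55,-4.09,0.4,0,0,0,0.7]
}}

```text
t: 2.3
tool_pos: [0.5489, -0.1271, 0.2024]
ee_rot: [0.0, 0.231, 0.973, 0.0]
wrist_force: [1.2, 0.5, 0.7]
width: 0.06
```

>>> {"method": "servo_tool", "body": {
  "series": [0,0,0,0,0,-9.5,0.7,0,0,0,0,0,-9.5,0.7,0,0,0,0,0,0,0.7,0,0,0,0,0,0,0.7]
}}

```text
t: 2.8
tool_pos: [0.5481, -0.1252, 0.2024]
ee_rot: [0.0, 0.069, 0.998, 0.0]
wrist_force: [0.5, 0.2, -0.2]
width: 0.0598
```

```bash
cat >> h.py <<'E'
def blob(im):
    h=cv2.cvtColor(im,cv2.COLOR_RGB2HSV); m=(((h[...,0]<6)|(h[...,0]>174))&(h[...,1]>150)&(h[...,2]>70)).astype(np.uint8)
    k,l,s,ce=cv2.connectedComponentsWithStats(m)
    return [(s[i].tolist(),ce[i].round(1).tolist()) for i in range(1,k) if s[i,4]>60]
E
python3 - <<'E'
from h import *
np.set_printoptions(precision=4,suppress=True)
s,R=st();w=cam("wrist");im=save("wrist","w1.png")
print(s["t"],s["tool_pos"],s["width"],R,s["qpos"],s["wrist_force"])
for b in blob(im): print(b,atz(w,b[1],.058))
r=regions_of("spring","wrist")
for q in r[:4]: print(q["score"],q["point"],q["pixels"].sum(),atz(w,q["point"],.063))
E
```

```text
2.8 [ 0.5481 -0.1252  0.2024] 0.059792235059954124 [[-0.9906  0.1371  0.0002]
 [ 0.1371  0.9906  0.0001]
 [-0.0002  0.0001 -1.    ]] [-0.0928  0.3562  0.2965  1.8235 -0.1232  0.9795  1.6882] [ 0.5079  0.1834 -0.2167]
([297, 159, 31, 11, 72], [312.1, 161.9]) [ 0.5266 -0.1258  0.058 ]
([290, 169, 42, 42, 1347], [310.7, 189.3]) [ 0.5478 -0.1299  0.058 ]
([140, 390, 39, 10, 291], [162.2, 395.4]) [ 0.7263 -0.2954  0.058 ]
0.94 [438.1, 229.8] 2336 [ 0.5929 -0.0349  0.063 ]
0.91 [307.7, 185.8] 1808 [ 0.5434 -0.1315  0.063 ]
0.64 [452.9, 120.5] 2537 [ 0.5096 -0.0208  0.063 ]
0.55 [473.3, 387.5] 535 [ 0.7515 -0.0096  0.063 ]
```

View pics/w1.png

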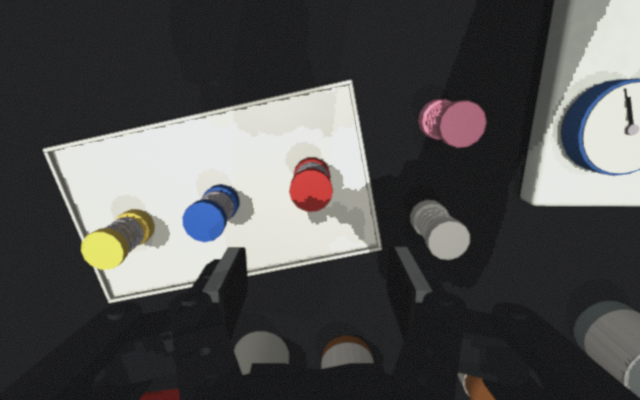

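>>> {"method": "servo_tool", "body": {
  "series": [0.05,-0.3,5,0,0,0,0.7,0,0,5,0,0,0,0.7,0,0,4,0,0,0,0.7,0,0,2.5,0,0,0,0.7,0,0,1,0,0,0,0.7,0,0,0,0,0,0,0.7,0,0,0,0,0,0,0.38,0,0,0,0,0,0,0.3,0,0,0,0,0,0,0.2,0,0,0,0,0,0,0.2,0,0,0,0,0,0,0.2],
  "grip_force": 40
}}

```text
t: 4.28
tool_pos: [0.5482, -0.1284, 0.0287]
ee_rot: [0.001, 0.067, 0.998, 0.0]
wrist_force: [-1.0, 0.1, 7.4]
width: 0.0328
```

>>> {"method": "servo_tool", "body": {
  "series": [0,0,0,0,0,0,0.2,0,0,-1,0,0,0,0.2,0,0,-3,0,0,0,0.2,0,0,-5,0,0,0,0.2,0,0,-5,0,0,0,0.2,0,0,-2,0,0,0,0.2,0,0,0,0,0,0,0.2]
}}

```text
t: 5.15
tool_pos: [0.5481, -0.1284, 0.1895]
ee_rot: [0.002, 0.067, 0.998, 0.0]
wrist_force: [0.1, -0.9, -1.0]
width: 0.0326
```

```bash
python3 - <<'E'
from h import *
np.set_printoptions(precision=4,suppress=True)
s,R=st();w=cam("wrist");im=save("wrist","w2.png")
print(s["t"],s["tool_pos"],s["width"],s["wrist_force"],R[:,2])
for b in blob(im): print(b)
for zt in (.03,.036,.04): print(zt,proj(w,s["tool_pos"]-R[:,2]*zt))
E
```

```text
5.15 [ 0.5481 -0.1284  0.1895] 0.03255662858730509 [ 0.0966 -0.9085 -0.9956] [ 0.0041 -0.0001 -1.    ]
([279, 226, 77, 49, 1020], [314.9, 241.3])
([263, 283, 109, 86, 6909], [316.7, 330.5])
([177, 395, 23, 5, 91], [188.9, 397.4])
0.03 [np.float64(316.46039755253696), np.float64(337.78859497177535)]
0.036 [np.float64(316.43823541210486), np.float64(351.4731891942557)]
0.04 [np.float64(316.42203851379526), np.float64(361.4743883884526)]
```

View pics/w2.png

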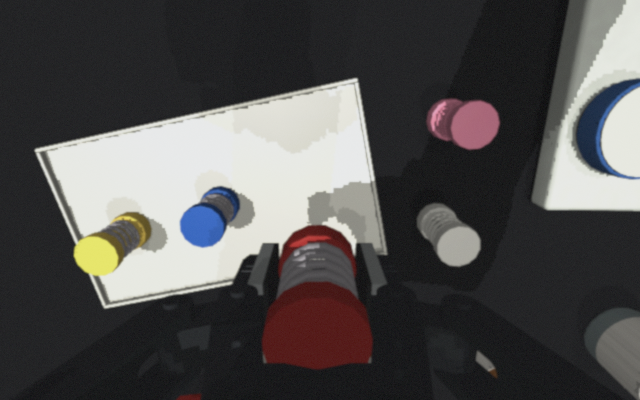

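```bash
python3 - <<'E'
from h import *
w=cam("wrist");s,R=st();p=s["tool_pos"]
print(s["t"])
a=np.linspace(0,2*np.pi,181)
def ext(dx,h,hs,r):
    P=np.array([proj(w,p+R@np.array([dx+r*np.cos(t),r*np.sin(t),h-z])) for z in hs for t in a])
    return P[:,0].min(),P[:,0].max(),P[:,1].min()
for r in(.0165,.017):
  for h in(.022,.026,.030):
    for dx in(-.002,0,.002):
      print(r,h,dx,np.round(ext(dx,h,(.05,.06),r),1),np.round(ext(dx,h,(0,.010),r),1))
im=cv2.imread("pics/w2.png")
hs=cv2.cvtColor(im,cv2.COLOR_BGR2HSV);m=((hs[...,0]<6)|(hs[...,0]>174))&(hs[...,1]>150)&(hs[...,2]>70)
for r_ in range(284,370,8):
    x=np.where(m[r_,250:390])[0]+250; print(r_,x.min(),x.max(),im[r_,317])
E
```

```text
5.2
0.0165 0.022 -0.002 [259.  374.2 292.5] [277.5 355.9 230.4]
0.0165 0.022 0 [258.7 374.5 286.6] [277.3 356.  226.1]
0.0165 0.022 0.002 [258.3 374.9 280.6] [277.2 356.2 221.8]
0.0165 0.026 -0.002 [261.1 372.1 285.6] [278.5 354.9 227. ]
0.0165 0.026 0 [260.8 372.4 279.8] [278.3 355.  222.8]
0.0165 0.026 0.002 [260.5 372.7 274. ] [278.2 355.2 218.6]
0.0165 0.03 -0.002 [263.  370.2 279.1] [279.4 354.  223.9]
0.0165 0.03 0 [262.7 370.5 273.5] [279.3 354.1 219.7]
0.0165 0.03 0.002 [262.5 370.8 267.9] [279.1 354.2 215.6]
0.017 0.022 -0.002 [257.2 376.  291. ] [276.3 357.1 229.3]
0.017 0.022 0 [256.9 376.3 285.1] [276.1 357.2 225. ]
0.017 0.022 0.002 [256.6 376.6 279.1] [276.  357.4 220.7]
0.017 0.026 -0.002 [259.4 373.8 284.1] [277.3 356.1 226. ]
0.017 0.026 0 [259.1 374.1 278.4] [277.2 356.2 221.8]
0.017 0.026 0.002 [258.8 374.4 272.5] [277.  356.4 217.5]
0.017 0.03 -0.002 [261.4 371.8 277.7] [278.3 355.1 222.8]
0.017 0.03 0 [261.1 372.1 272.1] [278.1 355.2 218.7]
0.017 0.03 0.002 [260.8 372.4 266.4] [278.  355.4 214.5]
284 314 332 [24 26 72]
292 285 348 [27 28 73]
300 283 354 [29 30 87]
308 276 359 [25 25 84]
316 272 362 [25 28 86]
324 266 368 [24 26 85]
332 264 369 [32 31 87]
340 263 371 [26 29 85]
348 263 370 [22 26 83]
356 266 368 [27 26 86]
364 294 340 [24 27 83]
```

>>> {"method": "servo_tool", "body": {
  "series": [1.1,4.48,0,0,0,0,0.2,1.1,4.48,0,0,0,0,0.2,1.1,4.48,0,0,0,0,0.2,1.1,4.48,0,0,0,0,0.2,1.1,4.48,0,0,0,0,0.2,1.1,4.48,0,0,0,0,0.2,1.1,4.48,0,0,0,0,0.2,0,0,0,0,0,0,0.2,0,0,0,0,0,0,0.2,0,0,0,0,0,0,0.2]
}}

```text
t: 6.45
tool_pos: [0.5129, 0.1913, 0.1867]
ee_rot: [-0.0, 0.068, 0.998, -0.001]
wrist_force: [-0.0, -0.7, -0.8]
width: 0.033
```

```bash
python3 - <<'E'
from h import *
np.set_printoptions(precision=4,suppress=True)
s,R=st();w=cam("wrist");im=save("wrist","w3.png")
print(s["t"],s["tool_pos"],s["width"],s["wrist_force"],R)
for z in(.06,.072): print(proj(w,[.482,.1966,z]))
p=proj(w,[.482,.1966,.064]);u,v=int(p[0]),int(p[1]);print(u-80,max(v-60,0))
cv2.imwrite("pics/w3c.png",cv2.resize(im[max(v-60,0):v+90,u-80:u+80,::-1],None,fx=4,fy=4,interpolation=cv2.INTER_CUBIC))
E
```

```text
6.45 [0.5129 0.1913 0.1867] 0.03297902332778768 [-0.0146 -0.6906 -0.8215] [[-0.9907  0.1358 -0.0009]
 [ 0.1358  0.9907 -0.001 ]
 [ 0.0008 -0.0011 -1.    ]]
[np.float64(318.494408950088), np.float64(152.73043266551917)]
[np.float64(318.5524942770817), np.float64(155.65183130566226)]
238 93
```

View pics/w3c.png

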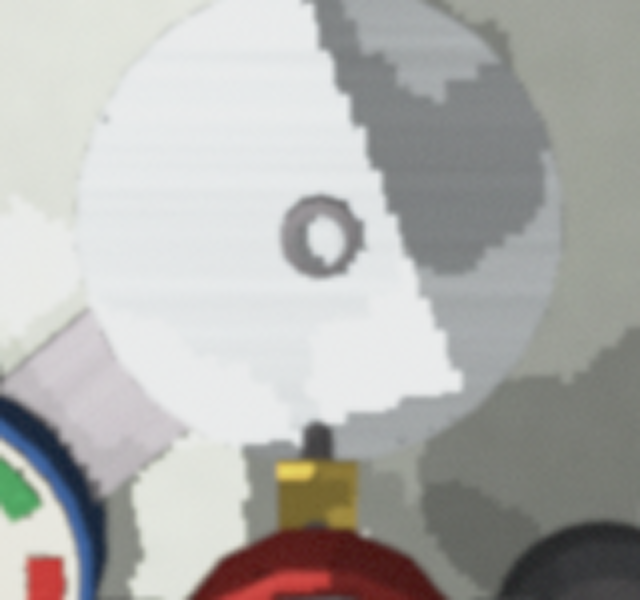

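>>> {"method": "servo_tool", "body": {
  "series": [1.63,0.05,0,0,0,0,0.2,1.63,0.05,0,0,0,0,0.2,0,0,3,0,0,0,0.2,0,0,3.5,0,0,0,0.2,0,0,2,0,0,0,0.2,0,0,0.7,0,0,0,0.2,0,0,0,0,0,0,0.2,0,0,0,0,0,0,0.2]
}}

```text
t: 7.5
tool_pos: [0.4811, 0.1985, 0.0963]
ee_rot: [0.001, 0.067, 0.998, 0.0]
wrist_force: [0.0, 0.1, -0.7]
width: 0.0331
```

```bash
python3 - <<'E'
from h import *
np.set_printoptions(precision=4,suppress=True)
s,R=st();w=cam("wrist");im=save("wrist","w4.png");b=save("side","s4.png")
print(s["t"],s["tool_pos"],s["wrist_force"],R[:,0],R[:,2])
p=proj(cam("side"),[.482,.197,.07]);u,v=int(p[0]),int(p[1])
B=cv2.resize(b[v-50:v+50,u-60:u+60,::-1],(480,400),interpolation=cv2.INTER_CUBIC)
W=cv2.resize(im[150:400,170:470,::-1],(320,267));W=cv2.copyMakeBorder(W,0,133,0,0,cv2.BORDER_CONSTANT)
cv2.imwrite("pics/c4.png",np.hstack([B,W]))
E
```

```text
7.5 [0.4811 0.1985 0.0963] [ 0.0243  0.1131 -0.7393] [-0.991   0.1337 -0.0013] [ 0.0014  0.0009 -1.    ]
```

View pics/c4.png

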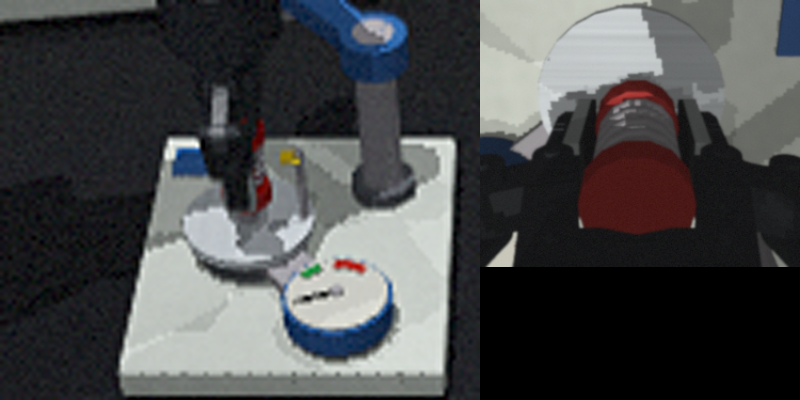

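>>> {"method": "servo_tool", "body": {
  "series": [0,-0.17,0,0,0,0,0.2,0,0,0.3,0,0,0,0.2,0,0,0.3,0,0,0,0.2,0,0,0.3,0,0,0,0.2,0,0,0.3,0,0,0,0.2,0,0,0,0,0,0,0.2,0,0,0,0,0,0,0.2]
}}

```text
t: 8.48
tool_pos: [0.4805, 0.1966, 0.0833]
ee_rot: [-0.0, 0.067, 0.998, 0.0]
wrist_force: [0.7, -0.9, -0.8]
width: 0.0327
```

>>> {"method": "servo_tool", "body": {
  "series": [0,0,0.2,0,0,0,0.2,0,0,0.1,0,0,0,0.2,0,0,0,0,0,0,0.2,0,0,0,0,0,0,0.2]
}}

```text
t: 8.98
tool_pos: [0.4807, 0.1966, 0.0806]
ee_rot: [0.0, 0.067, 0.998, 0.0]
wrist_force: [-0.8, 1.6, 4.7]
width: 0.0327
```

>>> {"method": "servo_tool", "body": {
  "series": [0,0,-0.05,0,0,0,0.2,0,0,0,0,0,0,0.45,0,0,0,0,0,0,0.6,0,0,0,0,0,0,0.6,0,0,0,0,0,0,0.6]
}}

```text
t: 9.6
tool_pos: [0.4804, 0.1965, 0.0807]
ee_rot: [-0.0, 0.067, 0.998, -0.0]
wrist_force: [0.4, -0.3, 0.8]
width: 0.0512
```

>>> {"method": "servo_tool", "body": {
  "series": [0,0,-2,0,0,0,0.6,0,0,-5,0,0,0,0.6,0,0,-5,0,0,0,0.6,4,0,-3,0,0,0,0.6,2,0,0,0,0,0,0.6,0,0,0,0,0,0,0.6,0,0,0,0,0,0,0.6]
}}

```text
t: 10.48
tool_pos: [0.4213, 0.2042, 0.2299]
ee_rot: [-0.0, 0.067, 0.998, -0.0]
wrist_force: [0.1, -0.2, -0.1]
width: 0.0513
```

```bash
python3 - <<'E'
from h import *
np.set_printoptions(precision=4,suppress=True)
s,R=st();w=cam("wrist");im=save("wrist","w5.png");b=save("side","s5.png");a=save("top","t5.png")
print(s["t"],s["tool_pos"],s["qpos"],s["wrist_force"],R[:,0],R[:,2])
def crop(n,i,X,h,wd):
    p=proj(cam(n),X);u,v=int(p[0]),int(p[1]);print(n,u-wd,v-h);return cv2.resize(i[v-h:v+h,u-wd:u+wd,::-1],(400,400),interpolation=cv2.INTER_CUBIC)
cv2.imwrite("pics/c5.png",np.hstack([crop("side",b,[.482,.197,.07],50,50),crop("top",a,[.482,.197,.07],35,35)]))
for n,i in(("top",a),("side",b),("wrist",im)):
    c=cam(n)
    for q in blob(i): print(n,q,atz(c,q[1],.115))
E
```

```text
10.475 [0.4213 0.2042 0.2299] [-0.7033  0.1615  0.1671  1.9965 -0.0316  0.9871  0.9155] [ 0.0715 -0.2226 -0.0807] [-0.991   0.1339  0.0005] [-0.0007 -0.0009 -1.    ]
side 192 124
top 205 219
top ([384, 98, 100, 71, 1773], [428.3, 138.6]) [ 0.8206 -0.329   0.115 ]
top ([168, 232, 17, 15, 203], [175.7, 239.2]) [0.5197 0.3685 0.115 ]
top ([232, 249, 14, 12, 126], [238.5, 254.6]) [0.4816 0.1946 0.115 ]
side ([242, 90, 14, 15, 166], [248.7, 96.5]) [0.518  0.5123 0.115 ]
side ([236, 156, 12, 12, 115], [241.6, 161.4]) [0.4842 0.1972 0.115 ]
side ([368, 256, 14, 15, 163], [374.8, 263.2]) [ 0.7497 -0.1881  0.115 ]
side ([388, 272, 137, 128, 3887], [443.0, 342.0]) [ 0.8312 -0.3893  0.115 ]
wrist ([301, 230, 34, 16, 196], [316.9, 235.5]) [0.4478 0.2006 0.115 ]
wrist ([297, 253, 42, 44, 1440], [317.5, 274.5]) [0.4787 0.1969 0.115 ]
wrist ([256, 307, 9, 18, 92], [260.7, 315.4]) [0.5077 0.1489 0.115 ]
```

View pics/c5.png

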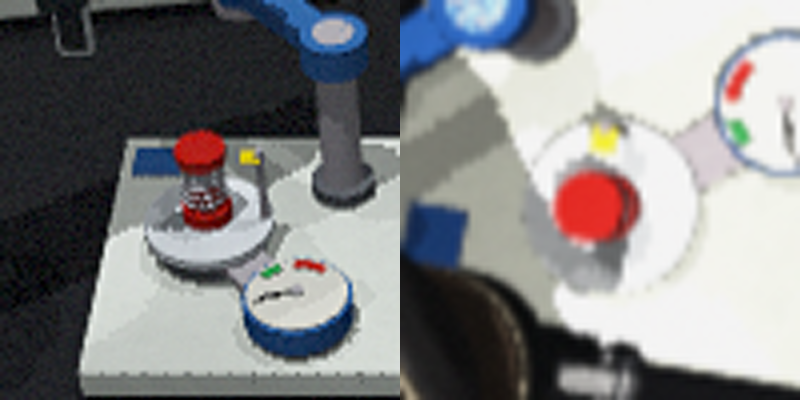

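>>> {"method": "servo_tool", "body": {
  "series": [0,0,-5,0,0,0,0.7,0,0,-1.2,0,0,0,0.7,-1.95,3.5,0,0,0,0,0.7,-1.95,3.5,0,0,0,0,0.7,-1.95,3.5,0,0,0,0,0.7,-1.95,3.5,0,0,0,0,0.7,0,0,0,0,0,10,0.7,0,0,0,0,0,10,0.7,0,0,0,0,0,10,0.7,0,0,0,0,0,10,0.7,0,0,0,0,0,0,0.7,0,0,0,0,0,0,0.7]
}}

```text
t: 12.12
tool_pos: [0.5171, 0.3328, 0.2922]
ee_rot: [-0.0, 0.403, 0.915, -0.0]
wrist_force: [0.3, 0.2, -0.6]
width: 0.0597
```

```bash
python3 - <<'E'
from h import *
np.set_printoptions(precision=4,suppress=True)
s,R=st();w=cam("wrist");im=save("wrist","w6.png")
print(s["t"],s["tool_pos"],s["qpos"],R[:,0],R[:,1])
for q in blob(im):
    x=atz(w,q[1],.236);print(q,x,"tool delta cm",100*R.T@(x-s["tool_pos"]))
E
```

```text
12.125 [0.5171 0.3328 0.2922] [-0.8589  0.3665  0.2833  1.582  -0.107   1.2092  0.1868] [-0.6759  0.737  -0.0001] [ 0.737   0.6759 -0.0008]
([284, 192, 62, 70, 3381], [314.3, 227.6]) [0.5142 0.3332 0.236 ] tool delta cm [ 0.2218 -0.1813  5.6196]
([196, 222, 26, 23, 150], [212.7, 229.1]) [0.4746 0.2956 0.236 ] tool delta cm [ 0.1296 -5.6428  5.624 ]
([173, 240, 36, 34, 951], [190.9, 256.7]) [0.4758 0.2746 0.236 ] tool delta cm [-1.4992 -6.9759  5.6253]
```

View pics/w6.png

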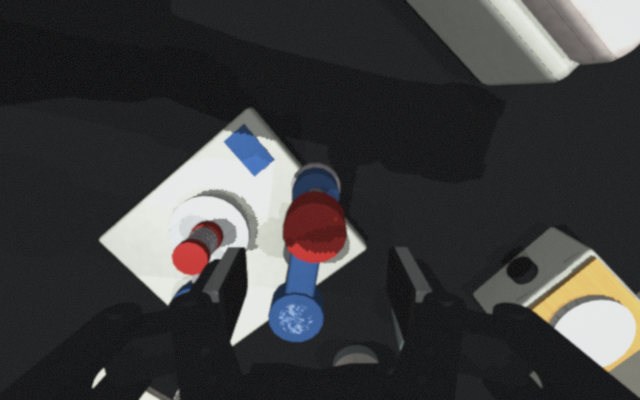

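>>> {"method": "servo_tool", "body": {
  "series": [0.1,-0.12,2,0,0,0,0.7,0,0,3,0,0,0,0.7,0,0,1.6,0,0,0,0.7,0,0,0,0,0,0,0.7,0,0,0,0,0,0,0.45,0,0,0,0,0,0,0.3,0,0,0,0,0,0,0.3,0,0,0,0,0,0,0.3,0,0,0,0,0,0,0.3],
  "grip_force": 30
}}

```text
t: 13.3
tool_pos: [0.516, 0.333, 0.2273]
ee_rot: [0.0, 0.404, 0.915, 0.001]
wrist_force: [1.8, 0.1, 2.0]
width: 0.0351
```

```bash
python3 - <<'E'
from h import *
np.set_printoptions(precision=4,suppress=True)
s,R=st();p=s["tool_pos"];print(s["t"],p,s["width"],s["wrist_force"])
post=np.array([.5755,.2432]);pin=np.array([.4825,.1966])
a=lambda v:np.degrees(np.arctan2(v[1],v[0]))
v=p[:2]-post;print(np.linalg.norm(v),a(v),a(pin-post),np.linalg.norm(pin-post))
# rows
th0=a(v);tot=(a(pin-post)-th0)%360;n=12;print(tot)
yaw=R[:2,:2]; 
def rz(d): d=np.radians(d);return np.array([[np.cos(d),-np.sin(d)],[np.sin(d),np.cos(d)]])
for r in(.105,):
  v0=v/np.linalg.norm(v)*r
  for n in(12,14,16):
    d=tot/n
    # first row: shift in tool axes at current yaw (constant by symmetry)
    dv=rz(d)@v0-v0; t=R[:2,:2].T@dv; print(n,d,100*t,100*R[2,:2])
E
```

```text
13.3 [0.516  0.333  0.2273] 0.03509260733209976 [1.8129 0.1429 2.0159]
0.1077323898221444 123.54107377072951 -153.38568333247244 0.10402192076673074
83.07324289679804
12 6.922770241399836 [ 0.1174 -1.2624] [-0.0274  0.153 ]
14 5.9338030640570025 [ 0.11   -1.0814] [-0.0274  0.153 ]
16 5.192077681049877 [ 0.1024 -0.9456] [-0.0274  0.153 ]
```

>>> {"method": "servo_tool", "body": {
  "series": [0.11,-1.08,0,0,0,-5.93,0.3,0.11,-1.08,0,0,0,-5.93,0.3,0.11,-1.08,0,0,0,-5.93,0.3,0.11,-1.08,0,0,0,-5.93,0.3,0.11,-1.08,0,0,0,-5.93,0.3,0.11,-1.08,0,0,0,-5.93,0.3,0.11,-1.08,0,0,0,-5.93,0.3,0.11,-1.08,0,0,0,-5.93,0.3,0.11,-1.08,0,0,0,-5.93,0.3,0.11,-1.08,0,0,0,-5.93,0.3,0,0,0,0,0,0,0.3]
}}

```text
t: 14.68
tool_pos: [0.4677, 0.2381, 0.2264]
ee_rot: [-0.001, -0.101, 0.995, -0.001]
wrist_force: [-3.1, -4.8, 3.4]
width: 0.0349
```

```bash
cat > g.py <<'E'
from h import *
np.set_printoptions(precision=4,suppress=True)
s,R=st();p=s["tool_pos"];print(s["t"],p,s["width"],s["wrist_force"],R[:,0],R[:,1])
post=np.array([.5755,.2432]);pin=np.array([.4825,.1966])
a=lambda v:np.degrees(np.arctan2(v[1],v[0]))
v=p[:2]-post;print(np.linalg.norm(v),a(v),a(pin-post),"to pin, tool cm",100*(R[:2,:2].T@(pin-p[:2])))
E
python3 g.py
```

```text
14.675 [0.4677 0.2381 0.2264] 0.03492397593843957 [-3.0783 -4.8304  3.3594] [-0.9798 -0.2002  0.0029] [-0.2002  0.9798 -0.0012]
0.1078934991983017 -177.31637085648586 -153.38568333247244 to pin, tool cm [-0.6159 -4.3665]
```

>>> {"method": "servo_tool", "body": {
  "series": [0.11,-1.08,0,0,0,-5.93,0.3,0.11,-1.08,0,0,0,-5.93,0.3,0.11,-1.08,0,0,0,-5.93,0.3,0.08,-0.8,0,0,0,-5,0.3,0,0,0,0,0,0,0.3,0,0,0,0,0,0,0.3]
}}

```text
t: 15.42
tool_pos: [0.4769, 0.1991, 0.2259]
ee_rot: [-0.002, -0.295, 0.956, -0.001]
wrist_force: [-5.2, -6.2, 2.7]
width: 0.0349
```

```bash
python3 g.py
```

```text
15.425 [0.4769 0.1991 0.2259] 0.034892107599944114 [-5.2009 -6.2415  2.6538] [-0.8262 -0.5633  0.0052] [-0.5633  0.8263 -0.0003]
0.10797905045114735 -155.88973024807717 -153.38568333247244 to pin, tool cm [-0.319 -0.519]
```

>>> {"method": "servo_tool", "body": {
  "series": [0.05,-0.3,0,0,0,-1.5,0.3,0.05,-0.2,0,0,0,-1,0.3,0,0,0,0,0,0,0.3,0,0,0,0,0,0,0.3]
}}

```text
t: 15.92
tool_pos: [0.479, 0.1947, 0.2259]
ee_rot: [-0.002, -0.316, 0.949, -0.001]
wrist_force: [-5.4, -6.2, 2.8]
width: 0.0349
```

```bash
python3 - <<'E'
exec(open("g.py").read())
f=R.T@np.array(s["wrist_force"]);print("tool force",f)
a=save("top","t7.png");b=save("side","s7.png")
def crop(n,i,X,h,wd):
    p=proj(cam(n),X);u,v=int(p[0]),int(p[1]);print(n,u-wd,v-h);return cv2.resize(i[v-h:v+h,u-wd:u+wd,::-1],(400,400),interpolation=cv2.INTER_CUBIC)
cv2.imwrite("pics/c7.png",np.hstack([crop("side",b,[.5,.16,.09],50,50),crop("top",a,[.5,.16,.09],40,40)]))
E
```

```text
15.925 [0.479  0.1947 0.2259] 0.03485561757659277 [-5.4206 -6.2336  2.8471] [-0.8006 -0.5992  0.005 ] [-0.5992  0.8006 -0.    ]
0.10802044122536937 -153.3258223616232 -153.38568333247244 to pin, tool cm [-0.3955 -0.0597]
tool force [ 8.0889 -1.7427 -2.8068]
side 199 127
top 212 208
```

View pics/c7.png

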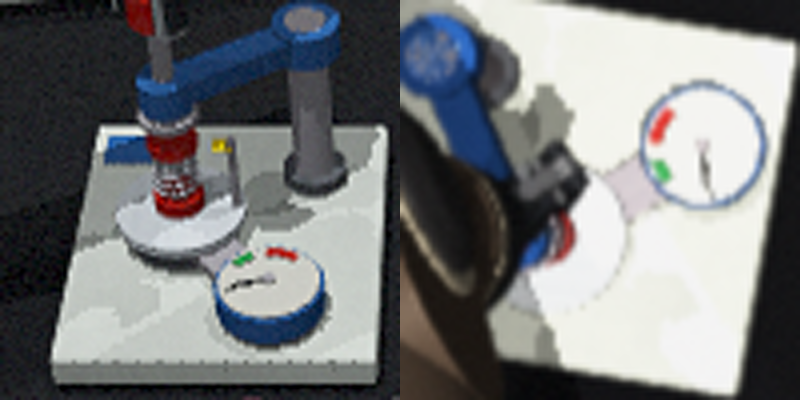

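>>> {"method": "servo_tool", "body": {
  "series": [0.1,-0.2,0,0,0,0,0.3,0.1,-0.2,0,0,0,0,0.3,0,0,0,0,0,0,0.3,0,0,0,0,0,0,0.3]
}}

```text
t: 16.52
tool_pos: [0.4795, 0.1936, 0.2264]
ee_rot: [-0.001, -0.317, 0.948, 0.001]
wrist_force: [-5.6, 1.8, 2.3]
width: 0.0353
```

```bash
python3 - <<'E'
exec(open("g.py").read())
f=R.T@np.array(s["wrist_force"]);print("tool force",f)
E
```

```text
16.525 [0.4795 0.1936 0.2264] 0.035269878488569766 [-5.5569  1.7696  2.2634] [-0.7985 -0.602   0.002 ] [-0.602   0.7985  0.0025]
0.108104824750106 -152.6768656328653 -153.38568333247244 to pin, tool cm [-0.4249  0.058 ]
tool force [ 3.3765  4.7639 -2.2445]
```

>>> {"method": "servo_tool", "body": {
  "series": [0,0,0.3,0,0,0,0.3,0,0,0.3,0,0,0,0.3,0,0,0.3,0,0,0,0.3,0,0,0.3,0,0,0,0.3,0,0,0.2,0,0,0,0.3,0,0,0,0,0,0,0.3,0,0,0,0,0,0,0.3]
}}

```text
t: 17.4
tool_pos: [0.4795, 0.1936, 0.2124]
ee_rot: [-0.001, -0.317, 0.948, 0.001]
wrist_force: [-5.2, 2.9, 3.7]
width: 0.0349
```

>>> {"method": "servo_tool", "body": {
  "series": [0,0,0.2,0,0,0,0.3,0,0,0.2,0,0,0,0.3,0,0,0.2,0,0,0,0.3,0,0,0,0,0,0,0.3,0,0,0,0,0,0,0.3]
}}

```text
t: 18.02
tool_pos: [0.4795, 0.1936, 0.2071]
ee_rot: [-0.001, -0.317, 0.948, 0.001]
wrist_force: [-7.5, 1.6, 9.3]
width: 0.0355
```

```bash
cat > d.py <<'E'
from h import *
import sys
np.set_printoptions(precision=4,suppress=True)
s,R=st();print(s["t"],s["tool_pos"],s["wrist_force"])
a=read_camera("top");c=cam("top");p=proj(c,[.5347,.1096,.066]);u,v=int(p[0]),int(p[1])
A=cv2.resize(a[v-18:v+18,u-18:u+18],None,fx=10,fy=10,interpolation=cv2.INTER_CUBIC)
b=read_camera("side");q=proj(cam("side"),[.5,.16,.09]);U,V=int(q[0]),int(q[1])
B=cv2.resize(b[V-45:V+45,U-45:U+45],(360,360),interpolation=cv2.INTER_CUBIC)
cv2.imwrite(sys.argv[1],np.hstack([A,B])[:,:,::-1])
# needle: rectify dial pixels to world plane; angle histograms
P=[]
for y in range(v-18,v+19):
    for x in range(u-18,u+19):
        X=atz(c,(x,y),.066);P.append((X[0],X[1],*[int(k) for k in a[y,x]]))
P=np.array(P)
blue=P[(P[:,4]>P[:,2]+50)];cen=(blue[:,:2].max(0)+blue[:,:2].min(0))/2
ang=lambda w:np.degrees(np.arctan2(*(w[:,:2]-cen).T[::-1]))
r=np.hypot(*(P[:,:2]-cen).T)
I=P[r<.031];ri=r[r<.031]
g=I[(I[:,3]>I[:,2]+40)&(I[:,3]>I[:,4]+40)];rd=I[(I[:,2]>I[:,3]+60)&(I[:,2]>I[:,4]+60)];dk=I[(I[:,2:].max(1)<110)&(ri>.005)]
print("centre",cen,"green ang",np.sort(ang(g)),"red",np.sort(ang(rd)),"dark",np.c_[ang(dk),1000*np.hypot(*(dk[:,:2]-cen).T)].round(0).tolist())
E
python3 d.py pics/d1.png
```

```text
18.025 [0.4795 0.1936 0.2071] [-7.4655  1.561   9.3457]
centre [0.5296 0.0863] green ang [] red [] dark [[-57.0, 30.0], [-62.0, 28.0], [-64.0, 31.0], [-67.0, 27.0], [-69.0, 30.0], [-71.0, 24.0], [-73.0, 26.0], [-74.0, 29.0], [-78.0, 23.0], [-79.0, 26.0], [-80.0, 28.0], [-85.0, 22.0], [-85.0, 25.0], [-86.0, 28.0], [-92.0, 23.0], [-92.0, 25.0], [-92.0, 28.0], [-99.0, 23.0], [-98.0, 26.0], [-97.0, 29.0], [-106.0, 24.0], [-104.0, 26.0], [-103.0, 29.0], [-116.0, 22.0], [-113.0, 25.0], [-110.0, 27.0], [-108.0, 30.0], [-122.0, 24.0], [-118.0, 26.0], [-115.0, 28.0], [-127.0, 25.0], [-123.0, 27.0], [-120.0, 30.0], [-132.0, 27.0], [-128.0, 29.0], [-136.0, 29.0]]
```

View pics/d1.png

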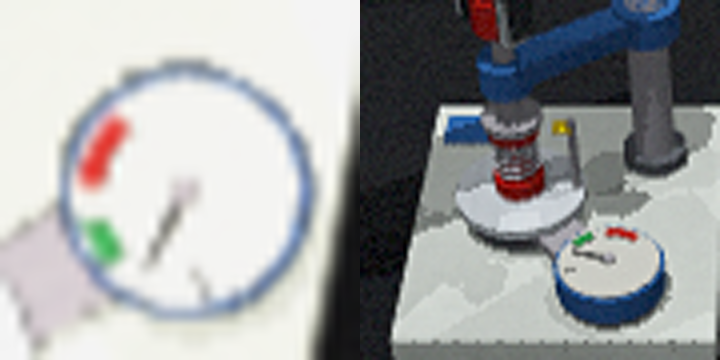

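>>> {"method": "servo_tool", "body": {
  "series": [0,0,0.15,0,0,0,0.3,0,0,0.15,0,0,0,0.3,0,0,0.15,0,0,0,0.3,0,0,0,0,0,0,0.3,0,0,0,0,0,0,0.3]
}}

```text
t: 18.75
tool_pos: [0.4795, 0.1936, 0.2031]
ee_rot: [-0.001, -0.317, 0.948, 0.001]
wrist_force: [-8.7, 0.0, 13.3]
width: 0.0352
```

```bash
cat > n.py <<'E'
from h import *
import sys
np.set_printoptions(precision=3,suppress=True)
s,R=st();print(s["t"],s["tool_pos"],s["wrist_force"])
a=read_camera("top");c=cam("top");p=proj(c,[.5347,.1096,.066]);u,v=int(p[0]),int(p[1])
A=cv2.resize(a[v-18:v+18,u-18:u+18],None,fx=10,fy=10,interpolation=cv2.INTER_CUBIC)
if len(sys.argv)>1:cv2.imwrite(sys.argv[1],A[:,:,::-1])
y,x=np.mgrid[:360,:360];dx,dy=x-185,y-187;r=np.hypot(dx,dy)
th=np.degrees(np.arctan2(-dx,dy))+11 # clockwise from zero tick
sat=A.max(2).astype(int)-A.min(2);g=A.max(2)
for lo,hi in((25,60),(60,88)):
    m=(r>lo)&(r<hi)&(sat<45)&(g<175); print(lo,m.sum(),"needle rad",np.radians(np.median(th[m])) if m.any() else None)
m=(r<115)&(A[...,1].astype(int)>A[...,0].astype(int)+60)&(A[...,1].astype(int)>A[...,2].astype(int)+40);print("green",np.radians(np.percentile(th[m],[2,50,98])))
E
python3 n.py pics/d2.png
```

```text
18.75 [0.48  0.194 0.203] [-8.733  0.018 13.338]
25 263 needle rad 0.9955641961898029
60 219 needle rad 1.0118534821163325
green [0.977 1.166 1.362]
```

>>> {"method": "servo_tool", "body": {
  "series": [0,0,0.1,0,0,0,0.3,0,0,0.1,0,0,0,0.3,0,0,0,0,0,0,0.3]
}}

```text
t: 19.18
tool_pos: [0.4795, 0.1936, 0.2012]
ee_rot: [-0.001, -0.317, 0.948, 0.001]
wrist_force: [-10.9, 0.5, 16.4]
width: 0.035
```

```bash
python3 n.py pics/d3.png
```

```text
19.175 [0.48  0.194 0.201] [-10.868   0.52   16.372]
25 126 needle rad 1.1879178041592795
60 299 needle rad 1.2054870093967671
green [0.985 1.166 1.359]
```

>>> {"method": "servo_tool", "body": {
  "series": [0,0,0,0,0,0,0.3,0,0,0,0,0,0,0.3,0,0,0,0,0,0,0.3,0,0,0,0,0,0,0.3,0,0,0,0,0,0,0.3,0,0,0,0,0,0,0.3,0,0,0,0,0,0,0.3,0,0,0,0,0,0,0.3,0,0,0,0,0,0,0.3,0,0,0,0,0,0,0.3]
}}

```text
t: 20.48
tool_pos: [0.4795, 0.1936, 0.2013]
ee_rot: [-0.001, -0.317, 0.948, 0.001]
wrist_force: [-9.4, 0.6, 16.6]
width: 0.0352
```

```bash
python3 d.py pics/d4.png|head -1; python3 n.py pics/d5.png
```

```text
20.475 [0.4795 0.1936 0.2013] [-9.414   0.5817 16.6371]
20.575 [0.48  0.194 0.201] [-10.279   0.599  16.563]
25 281 needle rad 1.1848806075520273
60 331 needle rad 1.2026611603308799
green [0.985 1.166 1.359]
```

View pics/d4.png

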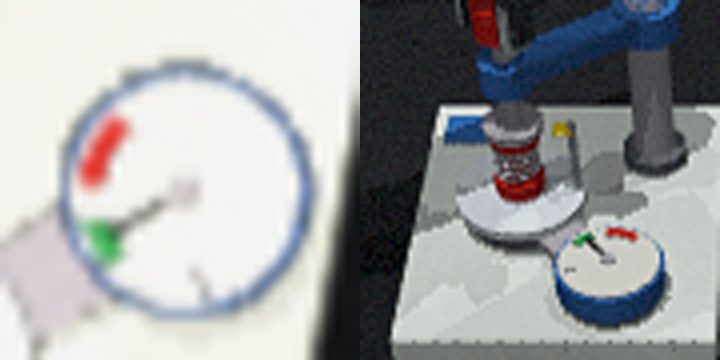

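>>> {"method": "servo_tool", "body": {
  "series": [0,0,0,0,0,0,0.3,0,0,0,0,0,0,0.3,0,0,0,0,0,0,0.3,0,0,0,0,0,0,0.3,0,0,0,0,0,0,0.3,0,0,0,0,0,0,0.3,0,0,0,0,0,0,0.3,0,0,0,0,0,0,0.3]
}}

```text
t: 21.62
tool_pos: [0.4795, 0.1936, 0.2013]
ee_rot: [-0.001, -0.317, 0.948, 0.001]
wrist_force: [-10.1, -0.4, 15.8]
width: 0.0349
```

>>> {"method": "servo_tool", "body": {
  "series": [0,0,-0.2,0,0,0,0.3,0,0,-0.25,0,0,0,0.3,0,0,-0.25,0,0,0,0.3,0,0,-0.25,0,0,0,0.3,0,0,-0.25,0,0,0,0.3,0,0,-0.25,0,0,0,0.3,0,0,-0.25,0,0,0,0.3,0,0,-0.25,0,0,0,0.3,0,0,-0.25,0,0,0,0.3,0,0,-0.2,0,0,0,0.3,0,0,-0.15,0,0,0,0.3,0,0,0,0,0,0,0.3]
}}

```text
t: 23.12
tool_pos: [0.4795, 0.1936, 0.2255]
ee_rot: [-0.001, -0.317, 0.948, 0.001]
wrist_force: [-6.0, 3.1, 2.6]
width: 0.035
```

>>> {"method": "servo_tool", "body": {
  "series": [0,0,-0.1,0,0,0,0.3,0,0,-0.05,0,0,0,0.3,0,0,0,0,0,0,0.3,0,0,0,0,0,0,0.3]
}}

```text
t: 23.62
tool_pos: [0.4795, 0.1936, 0.2269]
ee_rot: [-0.001, -0.317, 0.948, 0.001]
wrist_force: [-5.1, 3.2, 2.7]
width: 0.0355
```

```bash
python3 n.py; python3 g.py
```

```text
23.625 [0.479 0.194 0.227] [-5.146  3.16   2.69 ]
25 499 needle rad 0.12067875293408592
60 271 needle rad 0.09473301946781049
green [0.977 1.165 1.362]
23.675 [0.4795 0.1936 0.2269] 0.034904464237200915 [-6.4493  2.5554  3.523 ] [-0.7985 -0.602   0.002 ] [-0.602   0.7985  0.0025]
0.10808025469023694 -152.6634933106224 -153.38568333247244 to pin, tool cm [-0.4229  0.0609]
```

>>> {"method": "servo_tool", "body": {
  "series": [0,0,-0.1,0,0,0,0.3,0,0,-0.1,0,0,0,0.3,0,0,0,0,0,0,0.3,0,0,0,0,0,0,0.3]
}}

```text
t: 24.18
tool_pos: [0.4795, 0.1936, 0.2282]
ee_rot: [-0.002, -0.317, 0.948, 0.001]
wrist_force: [-3.9, 4.0, -3.6]
width: 0.0351
```

>>> {"method": "servo_tool", "body": {
  "series": [0,0,0.03,0,0,0,0.3,0,0.2,0,0,0,0,0.35,0,0.1,0,0,0,0,0.55,0,0,0,0,0,0,0.65,0,0,0,0,0,0,0.65]
}}

```text
t: 24.8
tool_pos: [0.4798, 0.1943, 0.2292]
ee_rot: [0.0, -0.316, 0.949, 0.0]
wrist_force: [0.2, 0.1, 0.6]
width: 0.0554
```

>>> {"method": "servo_tool", "body": {
  "series": [0,0,-1.5,0,0,0,0.65,0,0,-4,0,0,0,0.65,0,0,-5,0,0,0,0.65,5,0,-1,0,0,0,0.65,5,0,0,0,0,0,0.65,0,0,0,0,0,0,0.65,0,0,0,0,0,0,0.65]
}}

```text
t: 25.68
tool_pos: [0.4, 0.1346, 0.3452]
ee_rot: [0.001, -0.316, 0.949, 0.0]
wrist_force: [0.2, 0.9, 0.1]
width: 0.0551
```

```bash
python3 n.py; python3 - <<'E'
from h import *
np.set_printoptions(precision=4,suppress=True)
s,R=st();print(s["t"],s["tool_pos"],s["wrist_force"])
a=save("top","t9.png");b=save("side","s9.png")
for n,i in(("top",a),("side",b)):
    c=cam(n)
    for q in blob(i): print(n,q,"z.236",atz(c,q[1],.236),"z.115",atz(c,q[1],.115))
p=proj(cam("side"),[.5,.16,.09]);u,v=int(p[0]),int(p[1])
B=cv2.resize(b[v-50:v+50,u-50:u+50,::-1],(400,400),interpolation=cv2.INTER_CUBIC)
T=cv2.resize(a[60:300,140:460,::-1],(400,300));T=cv2.copyMakeBorder(T,0,100,0,0,cv2.BORDER_CONSTANT)
cv2.imwrite("pics/fin.png",np.hstack([B,T]))
E
```

```text
25.675 [0.4   0.135 0.345] [0.156 0.902 0.132]
25 502 needle rad 0.12067875293408592
60 270 needle rad 0.09433697994667374
green [0.977 1.172 1.371]
25.725 [0.4002 0.1348 0.3448] [-0.5286  0.1619 -0.3586]
top ([384, 98, 100, 71, 1774], [428.3, 138.6]) z.236 [ 0.7876 -0.2984  0.236 ] z.115 [ 0.8206 -0.329   0.115 ]
top ([222, 249, 15, 13, 152], [229.3, 254.8]) z.236 [0.4815 0.1956 0.236 ] z.115 [0.4805 0.2197 0.115 ]
side ([230, 119, 15, 16, 194], [236.9, 126.5]) z.236 [0.4844 0.181  0.236 ] z.115 [0.477  0.3576 0.115 ]
side ([236, 160, 12, 8, 73], [241.6, 163.1]) z.236 [0.4902 0.0379 0.236 ] z.115 [0.4839 0.1901 0.115 ]
side ([368, 256, 14, 15, 164], [374.8, 263.2]) z.236 [ 0.7174 -0.2852  0.236 ] z.115 [ 0.7497 -0.1881  0.115 ]
side ([388, 272, 137, 128, 3899], [443.1, 342.0]) z.236 [ 0.7871 -0.4571  0.236 ] z.115 [ 0.8314 -0.3893  0.115 ]
```

View pics/fin.png

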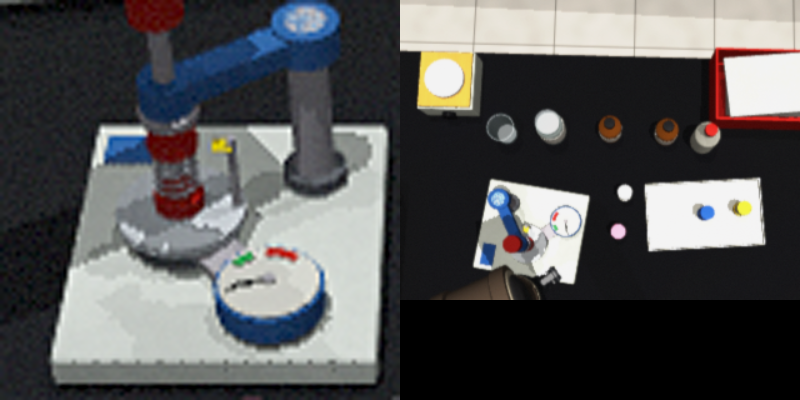

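```bash
python3 -c "
from station import *
job_done()"
```

```text
the job is handed in; nothing more can be done
```

I ran the full test and handed the job in at about 26 s of the 58 s allowed. The station gave no verdict. None of my last checks failed or disagreed.

- **Placing:** I stood the red-capped spring over the pin and released it. The pictures showed it upright and seated.
- **Swinging in:** I gripped the knob and swung the head in until the arm met resistance at the stop.
- **Pressing:** I eased the ram down about 25 mm. The needle read about 1.19–1.20 rad, mid-green, at about 12 N, and stayed there for about 2.4 s. It never came near the red.
- **Returning:** I brought the ram up at about 20 mm/s, still gripped, until it met its top stop, and only then let go.

**Last checks, after release:**
- The needle reads about 0.10 rad.
- The knob is within about 1 mm of the measured pin position, so the head is in.
- The spring stands upright on the plate.
- The other springs, bottles, jar and beaker look undisturbed; I judged this by eye from the top picture.
- The arm is clear and the wrist force is near zero.

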